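# Slot the corn sign into the empty sign block

### The arm

A 6-joint arm with a two-finger parallel gripper is mounted at the origin on the work surface. World frame = base frame: x ahead of the robot, y to its left, z up, the work surface at z = 0. Lengths are in m, angles in degrees, forces in N, time in s.
With the tool pointing down it reaches from about 0.4 to 0.825 m from the base axis. Payload 7 kg.
Tool frame: the origin (TCP) lies midway between the tips of the shut fingers; the grasp point (between the pads) lies 19 mm behind it (ctrl.hold_point_z is the distance from the TCP to the grasp point, in m); z points along the fingers, y is the line along which they close (so a half turn about z gives the same grasp; the last joint's range is limited). The gripper opens to 88 mm and grips with 3 to 60 N. Pads are 19 mm wide; open, the fingers measure 130 mm over their backs; the gripper's body (78 mm by 193 mm) begins 47 mm behind the grasp point.
Start: joints at [-49.612, 20.546, 0.682, 0, -70.136, -16.507], TCP at [0.273, -0.617, 0.227] pointing down, gripper open.
Joint ranges: [-176.03, 176.03], [-82.01, 121.73], [-58.28, 71.71], [-173.87, 95.51], [-174.79, -0.11], [-173.66, 173.66]. Speed limits (degrees/s): [136.94, 136.94, 172.46, 180, 180, 180].

### API

Orientations are given as [roll, pitch, yaw] about the fixed x, y, z axes, in that order (R = Rz(yaw) Ry(pitch) Rx(roll)).
In Python, from plant import ctrl gives the robot as it stands.
- The arm moves only by the tool apply_moves, never from a script. Its argument "deltas" is a list of rows, each an object with "fingers": the finger opening in mm, from 0 to 87.6; "delta_pos": the shift along the tool's x, y, z in mm, a list of three; "angular": the turn, a rotation vector about the tool's x, y, z in degrees, a list of three. A call has 1 to 10 rows; each row is the pose to reach, as a shift and turn from the pose commanded when the call began, along the tool's axes at that moment; what a row does not reach only later rows make up. A row lasts 1/10 s, in which the tool goes at most 50 mm and 8.59 degrees, less where a joint would pass 70% of its speed; a pose out of reach is approached as far as the arm can. A call with a gripper value outside its range is refused whole. The fingers move at their own pace and stop on an object; the grip force is fixed at half the most. Time passes only in rows, so rows that repeat a pose let the fingers close. It gives the time, the measured TCP pose, the force, the opening and the grip force at its end, in the units of the state.
- ctrl.get_obs(): the state, without advancing time (a new reading comes with each control period).
- ctrl.snapshot(name): name is "scene" or "top"; returns the picture (384x512x3 uint8, red, green, blue); there is no depth.
- ctrl.camera_params(name): a dict with "fx", "fy", "cx", "cy" (pixels), "cam_to_world" (4x4, takes a point from camera to world coordinates). Camera axes: x right, y up, looking along -z (the intrinsics and any distortion apply to the point x, -y, -z); pixel columns grow to the right and rows downward; lengths in m; the calibration is good to about 2 mm. A picture is of the moment at which its call begins. camera_params takes no time and is no camera call.
- ctrl.close_job(): hands the job in; it is judged then, once.
The state is a dict: "clock": time; "joint_pos": joint angles; "qvel": joint speeds; "tau": joint torques, N m; "tool_pos": TCP position; "orientation": TCP orientation; "force": force on the tool from outside, world axes, zero at the start; "moment": the same for the moment, N m; "opening": finger opening in m; "gripper_force": force on a finger pad.
Only numpy, scipy, OpenCV 4.12 (cv2) and the standard library are available. Lean on these libraries where they do the work, as an engineer would, in place of code of your own. Each camera call takes 0.05 s, during which the arm holds its last target. There are 200 camera calls.

### The job

Take the yellow corn sign out of the wooden rack and slide it into the empty black sign block on the counter: lower it upright into the slot until it stands on the slot's floor before letting go, roughly centred along the block, either face forward. Leave the red and the blue sign standing where they are.

Things in the scene. Friction and masses are not known exactly. Their poses are not given: they have to be found in the camera images.
- yellow_sign: Yellow panel 12 mm thick (x) x 140 wide (y) x 130 high (z up), about 0.16 kg, white disc with corn picture on both faces. Origin: centre of its bottom edge. Stands loose and upright in an outer slot of a fixed pale wooden rack, bottom 12 mm and top 142 mm above the counter; the rack's lips reach 62 mm, so the upper 80 mm are free to grip across the thickness. Lift it straight up.
- empty_block: Empty black steel block, fixed, 90 x 150 mm. Origin: centre of underside, on the counter; z up. Slot along its y through the centre, 20 mm wide, 140 long, open-ended; floor at z = 12 mm (a sign's bottom when home), upright walls to 48 mm, then lips flaring to a 48 mm mouth at z = 62 mm. A like block about 0.2 m or more to its left or right holds the blue sign.
- red_sign: Red sign with a chili picture, same size and axes as the yellow one, standing in the other outer slot of the wooden rack; 108 mm of free space and an empty slot lie between the two. To be left alone.
- blue_sign: Blue sign with a leaf picture, same size and axes as the yellow one, standing in the second black block, its top edge 142 mm above the counter. To be left alone.
Things that resemble listed ones, but are neither listed nor needed, are in the scene too. Several things have the shape of the yellow_sign; the one meant has the colours described above. What is shaped like the empty_block but pink or turquoise is not meant.

How it is judged (in metres and radians):
On the way, in this order (a step that is already met when the one before it is completed fails the run):
1. the yellow sign has been lifted clear of the rack (height (world z) of yellow_sign above 0.075 m), for 0.1 s.
2. the yellow sign, still held, has been lowered into the slot of the empty block to within 20 mm of its floor (contact force between the fingers and yellow_sign above 0.3 N and z of yellow_sign in the frame of empty_block below 0.032 m and horizontal distance between yellow_sign and empty_block below 0.035 m), for 0.05 s.
At the end, for the whole second after the job is handed in: The yellow sign stands at rest in the slot of the empty block, upright within 14 degrees, its bottom edge within 7 mm of the slot floor, within 12 mm of the slot's centre plane, its middle within 30 mm of the block's middle along the slot and its width along the slot within 11 degrees (z of yellow_sign in the frame of empty_block between 0.005 and 0.019 m and x of yellow_sign in the frame of empty_block between -0.012 and 0.012 m and y of yellow_sign in the frame of empty_block between -0.03 and 0.03 m and angle between the y axis of yellow_sign and the y axis of empty_block, either way round below 0.2 rad and angle between yellow_sign's own z axis and vertical below 0.25 rad and linear speed of yellow_sign below 0.02 m/s); the robot touches nothing.
It fails at once if the red sign was moved by more than 20 mm or tipped (distance of red_sign from where it was at the start of the episode above 0.02 m or angle between red_sign's own z axis and vertical above 0.35 rad).
It fails at once if the blue sign was moved by more than 20 mm or tipped (distance of blue_sign from where it was at the start of the episode above 0.02 m or angle between blue_sign's own z axis and vertical above 0.35 rad).
It also fails if it takes over 42 s, if anything falls off the work surface, if the arm or the gripper's body presses on something with over 40 N, if the wrist force passes 120 N, or if a joint passes its speed limit or range.

## Working session

There is one attempt and no reset: what is moved stays moved. The work goes in short steps, Python scripts to look and compute and a tool call to move; the robot and the scene stay as the last step left them, time stands still between calls to the robot, and variables do not carry over. Pictures are saved under pics/ and viewed, at most 10 in all, crops included, and the job is handed in when it is done.

Besides the shell and the picture viewer there is one more tool, called after ">>>" as name(argument=value, ...), one argument or row to a line, values as JSON. apply_moves: Moves the arm, as the interface text tells. Its arguments: {"type":"object","properties":{"deltas":{"type":"array"}},"required":["deltas"]}

```bash
mkdir -p pics; python3 - <<'E'
from plant import ctrl
import cv2,numpy as np
for n in("scene","top"):
    cv2.imwrite(f"pics/{n}0.png",ctrl.snapshot(n)[:,:,::-1]);p=ctrl.camera_params(n);print(n,{k:np.round(v,4).tolist() if not isinstance(v,str) else v for k,v in p.items()})
o=ctrl.get_obs();print(o['clock'],o['tool_pos'],o['orientation'],o['opening'],ctrl.hold_point_z)
E
```

```text
scene {'fx': 422.0621, 'fy': 422.0621, 'cx': 260.8216, 'cy': 190.652, 'cam_to_world': [[0.1855, -0.8208, 0.5402, 1.0252], [0.9826, 0.1599, -0.0944, -0.0699], [-0.0089, 0.5483, 0.8362, 0.947], [0.0, 0.0, 0.0, 1.0]]}
top {'fx': 393.2332, 'fy': 393.2332, 'cx': 256.7078, 'cy': 192.4875, 'cam_to_world': [[0.0237, 0.999, -0.0383, 0.3946], [-0.9994, 0.0227, -0.0274, 0.0218], [-0.0266, 0.039, 0.9989, 1.0159], [0.0, 0.0, 0.0, 1.0]]}
0.1 [ 0.27305722 -0.61684706  0.22571424] [ 1.79914596e+02 -9.73169246e-03 -1.56122093e+02] 0.08770378284359966 0.0188
```

View pics/scene0.png

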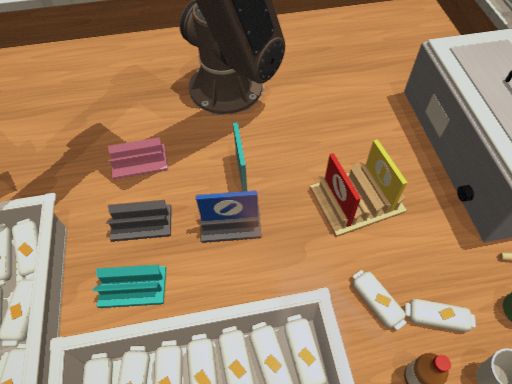

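View pics/top0.png

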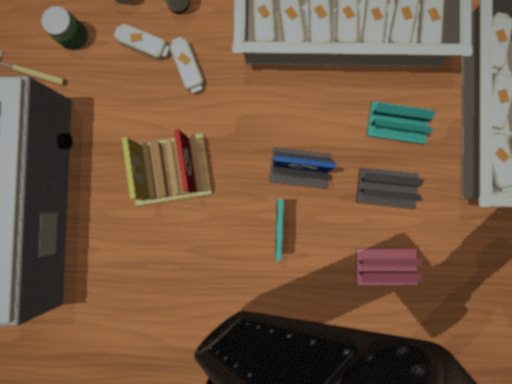

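Scene view: yellow sign at (385,173), red at (341,190), blue at (228,210), with a teal stray panel at (240,155). Blocks: black empty at (140,220), pink at (137,157), turquoise at (130,286). In the top view the yellow sign is at about (133,170) and the empty block at about (389,188). Next, a close crop to check this choice.

```bash
python3 - <<'E'
import cv2,numpy as np
t=cv2.imread("pics/top0.png");s=cv2.imread("pics/scene0.png")
a=cv2.resize(t[125:210,110:220],None,fx=3.6,fy=3.6,interpolation=2)[:300,:396]
b=cv2.resize(t[155:221,345:433],None,fx=4.5,fy=4.5,interpolation=2)[:297,:396]
c=cv2.resize(s[130:240,305:415],None,fx=2.7,fy=2.7,interpolation=2)
d=cv2.resize(s[190:250,95:185],None,fx=4.4,fy=4.4,interpolation=2)
o=np.zeros((600,800,3),np.uint8)
for im,y,x in((a,0,0),(b,0,400),(c,300,0),(d,300,400)):o[y:y+im.shape[0],x:x+im.shape[1]]=im
cv2.imwrite("pics/crop.png",o)
E
```

```text
(no output)
```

View pics/crop.png

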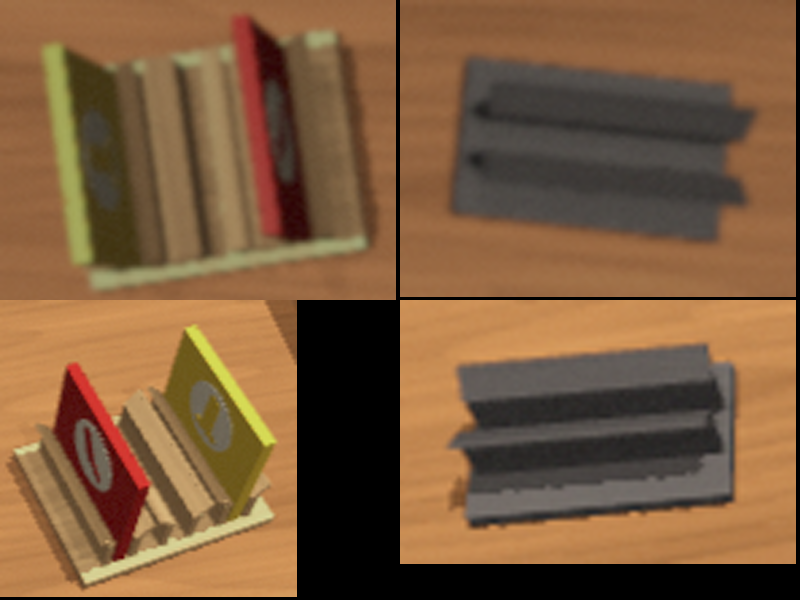

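```bash
cat >h.py <<'E'
import numpy as np,cv2
from plant import ctrl
def ray(cam,uv,z):
    p=ctrl.camera_params(cam);T=np.array(p['cam_to_world']);uv=np.atleast_2d(np.array(uv,float))
    d=np.c_[(uv[:,0]-p['cx'])/p['fx'],-(uv[:,1]-p['cy'])/p['fy'],-np.ones(len(uv))]@T[:3,:3].T
    return T[:3,3]+d*((z-T[2,3])/d[:,2])[:,None]
def proj(cam,P):
    p=ctrl.camera_params(cam);T=np.array(p['cam_to_world']);q=(np.atleast_2d(P)-T[:3,3])@T[:3,:3]
    return np.c_[p['cx']+p['fx']*q[:,0]/-q[:,2],p['cy']-p['fy']*q[:,1]/-q[:,2]]
E
python3 - <<'E'
from h import *
np.set_printoptions(precision=4,suppress=True)
def rep(n,cam,img,uv,z):
    P=ray(cam,uv,z)[:,:2];(c,wh,a)=cv2.minAreaRect((P*1000).astype(np.float32));b=cv2.boxPoints((c,wh,a));e=[b[1]-b[0],b[2]-b[1]];e=max(e,key=np.linalg.norm)
    print(n,cam,'centre',P.mean(0),'rect',np.array(c)/1000,wh,'long axis deg',np.degrees(np.arctan2(e[1],e[0]))%180)
for name,cond in(('yellow',lambda h,s,v:(h>22)&(h<36)&(s>110)),('blue',lambda h,s,v:(h>105)&(h<130)&(s>120))):
  for cam,vm in(('top',0),('scene',0)):
    I=cv2.imread(f"pics/{cam}0.png");H=cv2.cvtColor(I,cv2.COLOR_BGR2HSV).astype(int);h,s,v=H[...,0],H[...,1],H[...,2]
    m=cond(h,s,v)
    if cam=='top': m&=v>(130 if name=='yellow' else 110)
    n,l,st,_=cv2.connectedComponentsWithStats(m.astype(np.uint8));k=1+st[1:,4].argmax()
    ys,xs=np.where(l==k);print(name,cam,st[k])
    if cam=='top': rep(name,cam,I,np.c_[xs,ys],.142)
c=lambda L,x0,y0,ox,oy,f:np.array([[x0+(a-ox)/f-.4,y0+(b-oy)/f-.4] for a,b in L])
rep('yel top',"top",0,c([(44,46),(62,46),(91,262),(73,265)],110,125,0,0,3.6),.142)
rep('yel scene',"scene",0,c([(184,333),(194,326),(274,440),(265,446)],305,130,0,300,2.7),.142)
for z in(.006,.012): rep('base top',"top",0,c([(470,57),(733,85),(718,240),(455,212)],345,155,400,0,4.5),z)
# lip edges
print('lips top',ray('top',c([(490,82),(757,110),(752,138),(490,118),(480,150),(742,178),(747,206),(490,184)],345,155,400,0,4.5),.062))
print('lips scene',ray('scene',c([(458,367),(708,345),(712,378),(474,402),(450,447),(722,412)],95,190,400,300,4.4),.062))
E
```

```text
yellow top [122 137  13  62 316]
yellow top centre [0.4783 0.3368] rect [0.4779 0.3368] (139.5133056640625, 12.797515869140625) long axis deg 9.490813
yellow scene [368 139  40  63 683]
blue top [274 156  61  12 291]
blue top centre [ 0.5001 -0.0575] rect [ 0.5001 -0.0578] (134.80557250976562, 10.546835899353027) long axis deg 84.01447
blue scene [196 191  61  30 663]
yel top top centre [0.4779 0.336 ] rect [0.4782 0.336 ] (138.85418701171875, 11.439295768737793) long axis deg 9.679069
yel scene scene centre [0.48   0.3366] rect [0.4798 0.336 ] (138.6020050048828, 12.595566749572754) long axis deg 10.487338
base top top centre [ 0.4535 -0.2841] rect [ 0.4534 -0.284 ] (148.67218017578125, 88.64225769042969) long axis deg 85.05911
base top top centre [ 0.4531 -0.2823] rect [ 0.453  -0.2822] (147.78892517089844, 88.11559295654297) long axis deg 85.05913
lips top [[ 0.4846 -0.2116  0.062 ]
 [ 0.4727 -0.3534  0.062 ]
 [ 0.4576 -0.3509  0.062 ]
 [ 0.4653 -0.2118  0.062 ]
 [ 0.448  -0.2067  0.062 ]
 [ 0.4361 -0.3458  0.062 ]
 [ 0.4212 -0.3485  0.062 ]
 [ 0.4299 -0.2123  0.062 ]]
lips scene [[ 0.4224 -0.3477  0.062 ]
 [ 0.4346 -0.2091  0.062 ]
 [ 0.4568 -0.2083  0.062 ]
 [ 0.4472 -0.3388  0.062 ]
 [ 0.4736 -0.3515  0.062 ]
 [ 0.4798 -0.2043  0.062 ]]
```

Corn picture confirmed. The two cameras agree on the yellow sign: centre (0.4785, 0.3365) with its width at about 9.8°, and rectangle 139×12 mm against 140×12. Block centre is (0.453, −0.282), slot axis about 85°, base 148×88.

```bash
cat >>h.py <<'E'
from scipy.spatial.transform import Rotation as Rn
def delta(pos,yaw,frm=None):
    o=ctrl.get_obs();p,e=frm if frm else (o['tool_pos'],o['orientation'])
    R=Rn.from_euler('xyz',e,degrees=True);G=Rn.from_euler('xyz',[180,0,yaw],degrees=True)
    print('d',np.round(R.inv().apply(np.array(pos)-p)*1000,1),'rot',np.round((R.inv()*G).as_rotvec(degrees=True),2))
E
python3 -c "
from h import *
delta([.5,-.12,.26],-156.1)
delta([.4785,.3365,.24],-170.2,([.5,-.12,.26],[180,0,-156.1]))"
```

```text
d [-408.6  362.5  -33.8] rot [ 0.09 -0.01 -0.02]
d [-165.3  426.1   20. ] rot [ 0.  -0.  14.1]
```

>>> apply_moves(
  deltas=[
    {"fingers": 87,"delta_pos": [-36,32,-10],"angular": [0,0,0]},
    {"fingers": 87,"delta_pos": [-70,62,-20],"angular": [0,0,0]},
    {"fingers": 87,"delta_pos": [-105,93,-30],"angular": [0,0,0]},
    {"fingers": 87,"delta_pos": [-140,124,-34],"angular": [0,0,0]},
    {"fingers": 87,"delta_pos": [-175,155,-34],"angular": [0,0,0]},
    {"fingers": 87,"delta_pos": [-210,186,-34],"angular": [0,0,0]},
    {"fingers": 87,"delta_pos": [-245,217,-34],"angular": [0,0,0]},
    {"fingers": 87,"delta_pos": [-280,248,-34],"angular": [0,0,0]},
    {"fingers": 87,"delta_pos": [-315,280,-34],"angular": [0,0,0]},
    {"fingers": 87,"delta_pos": [-350,310,-34],"angular": [0,0,0]},
  ],
)

```text
clock: 1.1
tool_pos: [0.4679, -0.19, 0.2606]
orientation: [180.0, 0.0, -156.1]
force: [2.0, 0.0, 0.2]
opening: 0.087
gripper_force: 0.0
```

```bash
python3 -c "
from h import *
o=ctrl.get_obs();print(o['clock'],o['tool_pos'],o['orientation'],o['joint_pos'])
delta([.4785,.3365,.24],-170.2)"
```

```text
1.1 [ 0.4679281  -0.19004372  0.26058101] [ 1.79993057e+02  1.04071631e-02 -1.56113537e+02] [ 2.06686283e-01  3.08854117e+00 -1.72153475e+01 -1.12364793e-02
 -6.96893691e+01 -6.63163231e+01]
d [-222.9  477.2   20.7] rot [1.000e-02 1.000e-02 1.409e+01]
```

>>> apply_moves(
  deltas=[
    {"fingers": 87,"delta_pos": [-18,40,0],"angular": [0,0,1.5]},
    {"fingers": 87,"delta_pos": [-37,80,0],"angular": [0,0,3]},
    {"fingers": 87,"delta_pos": [-56,120,0],"angular": [0,0,4.5]},
    {"fingers": 87,"delta_pos": [-75,160,0],"angular": [0,0,6]},
    {"fingers": 87,"delta_pos": [-94,200,0],"angular": [0,0,7.5]},
    {"fingers": 87,"delta_pos": [-112,240,0],"angular": [0,0,9]},
    {"fingers": 87,"delta_pos": [-131,280,0],"angular": [0,0,10.5]},
    {"fingers": 87,"delta_pos": [-150,320,0],"angular": [0,0,12]},
    {"fingers": 87,"delta_pos": [-168,360,0],"angular": [0,0,13.5]},
    {"fingers": 87,"delta_pos": [-187,400,5],"angular": [0,0,14.1]},
  ],
)

```text
clock: 2.1
tool_pos: [0.4765, 0.2514, 0.256]
orientation: [180.0, 0.1, -170.3]
force: [0.7, 0.2, -0.0]
opening: 0.0869
gripper_force: 0.0
```

```bash
python3 -c "
from h import *
o=ctrl.get_obs();print(o['clock'],o['tool_pos'],o['orientation'],o['joint_pos'])
delta([.4785,.3365,.19],-170.2)"
```

```text
2.1 [0.47654275 0.25137589 0.25604611] [ 1.79968242e+02  5.15203337e-02 -1.70252369e+02] [ 4.86715001e+01  6.56962123e+00 -1.39346350e+01  8.18422481e-03
 -6.94357092e+01 -1.28926726e+02]
d [-16.3  83.5  66.1] rot [ 0.03  0.05 -0.05]
```

>>> apply_moves(
  deltas=[
    {"fingers": 87,"delta_pos": [-8,40,20],"angular": [0,0,0]},
    {"fingers": 87,"delta_pos": [-16,75,40],"angular": [0,0,0]},
    {"fingers": 87,"delta_pos": [-16,83,60],"angular": [0,0,0]},
    {"fingers": 87,"delta_pos": [-16,83,66],"angular": [0,0,0]},
    {"fingers": 87,"delta_pos": [-16,83,66],"angular": [0,0,0]},
  ],
)

```text
clock: 2.6
tool_pos: [0.4779, 0.3331, 0.1885]
orientation: [-179.9, -0.1, -170.2]
force: [-0.2, -0.1, 0.9]
opening: 0.087
gripper_force: 0.0
```

```bash
python3 -c "
from h import *
o=ctrl.get_obs();print(o['clock'],o['tool_pos'],o['orientation'])
delta([.4785,.3365,.092],-170.2)
t=ctrl.snapshot('top')[:,:,::-1];s=ctrl.snapshot('scene')[:,:,::-1]
a=cv2.resize(t[90:240,60:260],(400,300));b=cv2.resize(s[60:260,250:450],(400,400))
o=np.zeros((400,800,3),np.uint8);o[:300,:400]=a;o[:,400:]=b;cv2.imwrite('pics/c2.png',o)"
```

```text
2.6 [0.47791714 0.33307581 0.18846057] [-1.79887930e+02 -1.21924855e-01 -1.70207125e+02]
d [-1.4  3.5 96.5] rot [-0.11 -0.12 -0.01]
```

View pics/c2.png

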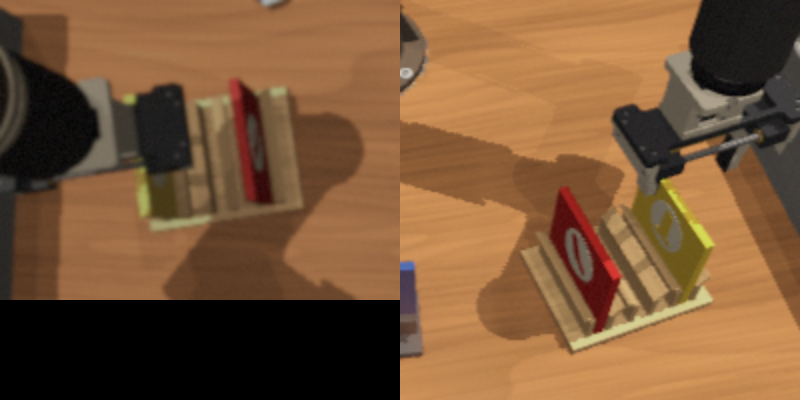

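The gripper sits above the yellow sign (crop px about (165,150) on the left, (650,190) on the right). The red sign is clear of it, so I'll go down and grip.

>>> apply_moves(
  deltas=[
    {"fingers": 87,"delta_pos": [0,1,20],"angular": [0,0,0]},
    {"fingers": 87,"delta_pos": [0,1,45],"angular": [0,0,0]},
    {"fingers": 87,"delta_pos": [0,1,70],"angular": [0,0,0]},
    {"fingers": 87,"delta_pos": [0,1,90],"angular": [0,0,0]},
    {"fingers": 87,"delta_pos": [0,1,97],"angular": [0,0,0]},
    {"fingers": 87,"delta_pos": [0,1,97],"angular": [0,0,0]},
    {"fingers": 40,"delta_pos": [0,1,97],"angular": [0,0,0]},
    {"fingers": 20,"delta_pos": [0,1,97],"angular": [0,0,0]},
    {"fingers": 20,"delta_pos": [0,1,97],"angular": [0,0,0]},
    {"fingers": 20,"delta_pos": [0,1,97],"angular": [0,0,0]},
  ],
)

```text
clock: 3.7
tool_pos: [0.4785, 0.3352, 0.0932]
orientation: [180.0, 0.0, -170.2]
force: [-0.5, -0.7, -0.7]
opening: 0.0607
gripper_force: 0.0
```

>>> apply_moves(
  deltas=[
    {"fingers": 15,"delta_pos": [0,0,0],"angular": [0,0,0]},
    {"fingers": 5,"delta_pos": [0,0,0],"angular": [0,0,0]},
    {"fingers": 0,"delta_pos": [0,0,0],"angular": [0,0,0]},
    {"fingers": 0,"delta_pos": [0,0,0],"angular": [0,0,0]},
    {"fingers": 0,"delta_pos": [0,0,0],"angular": [0,0,0]},
    {"fingers": 0,"delta_pos": [0,0,0],"angular": [0,0,0]},
  ],
)

```text
clock: 4.3
tool_pos: [0.4783, 0.335, 0.0925]
orientation: [180.0, 0.0, -170.2]
force: [0.4, 4.2, -1.7]
opening: 0.0127
gripper_force: 1.9
```

Gripping at an opening of 12.7 mm. I'll wait for the grip force to build, then lift straight up.

>>> apply_moves(
  deltas=[
    {"fingers": 0,"delta_pos": [0,0,0],"angular": [0,0,0]},
    {"fingers": 0,"delta_pos": [0,0,0],"angular": [0,0,0]},
    {"fingers": 0,"delta_pos": [0,0,-10],"angular": [0,0,0]},
    {"fingers": 0,"delta_pos": [0,0,-25],"angular": [0,0,0]},
    {"fingers": 0,"delta_pos": [0,0,-40],"angular": [0,0,0]},
    {"fingers": 0,"delta_pos": [0,0,-60],"angular": [0,0,0]},
    {"fingers": 0,"delta_pos": [0,0,-80],"angular": [0,0,0]},
    {"fingers": 0,"delta_pos": [0,0,-100],"angular": [0,0,0]},
    {"fingers": 0,"delta_pos": [0,0,-120],"angular": [0,0,0]},
    {"fingers": 0,"delta_pos": [0,0,-140],"angular": [0,0,0]},
  ],
)

```text
clock: 5.3
tool_pos: [0.4781, 0.3345, 0.234]
orientation: [-180.0, -0.0, -170.2]
force: [0.3, 0.4, -2.0]
opening: 0.0123
gripper_force: 30.0
```

>>> apply_moves(
  deltas=[
    {"fingers": 0,"delta_pos": [0,0,-20],"angular": [0,0,0]},
    {"fingers": 0,"delta_pos": [0,0,-35],"angular": [0,0,0]},
    {"fingers": 0,"delta_pos": [0,0,-45],"angular": [0,0,0]},
    {"fingers": 0,"delta_pos": [0,0,-45],"angular": [0,0,0]},
    {"fingers": 0,"delta_pos": [0,0,-45],"angular": [0,0,0]},
  ],
)

```text
clock: 5.8
tool_pos: [0.478, 0.3347, 0.2771]
orientation: [-180.0, -0.0, -170.2]
force: [-0.1, -0.1, -3.1]
opening: 0.0117
gripper_force: 30.0
```

```bash
python3 -c "
from h import *
o=ctrl.get_obs();print(o['clock'],o['tool_pos'],o['orientation'],o['opening'],o['gripper_force'])
delta([.53,.03,.275],-132.5)
delta([.453,-.282,.275],-94.7,([.53,.03,.275],[180,0,-132.5]))
t=ctrl.snapshot('top')[:,:,::-1];s=ctrl.snapshot('scene')[:,:,::-1]
cv2.imwrite('pics/c3.png',np.hstack([cv2.resize(t[60:260,30:230],(400,400)),cv2.resize(s[40:260,250:470],(400,400))]))"
```

```text
5.8 [0.47798042 0.33467643 0.27707391] [-1.79992824e+02 -4.15689610e-02 -1.70228680e+02] 0.011715053806675027 29.99985694885254
d [   0.4 -309.1    2.1] rot [ 1.000e-02 -4.000e-02 -3.773e+01]
d [ 282.1 -154.    -0. ] rot [ -0.    0.  -37.8]
```

View pics/c3.png

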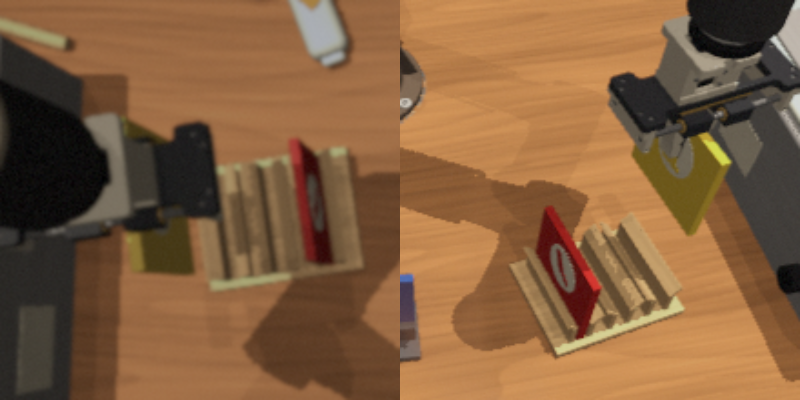

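The sign is held upright and out of the rack (crop right, about (680,175)), and the red sign is untouched. Its bottom edge is at about 0.196 m, above the blue sign's top. Carrying it over.

>>> apply_moves(
  deltas=[
    {"fingers": 0,"delta_pos": [0,-15,0],"angular": [0,0,-2]},
    {"fingers": 0,"delta_pos": [0,-45,0],"angular": [0,0,-6]},
    {"fingers": 0,"delta_pos": [0,-80,0],"angular": [0,0,-10]},
    {"fingers": 0,"delta_pos": [0,-115,0],"angular": [0,0,-14]},
    {"fingers": 0,"delta_pos": [0,-150,0],"angular": [0,0,-18]},
    {"fingers": 0,"delta_pos": [0,-185,0],"angular": [0,0,-22]},
    {"fingers": 0,"delta_pos": [0,-220,0],"angular": [0,0,-27]},
    {"fingers": 0,"delta_pos": [0,-255,0],"angular": [0,0,-32]},
    {"fingers": 0,"delta_pos": [0,-285,0],"angular": [0,0,-36]},
    {"fingers": 0,"delta_pos": [0,-309,0],"angular": [0,0,-38]},
  ],
)

```text
clock: 6.9
tool_pos: [0.5305, 0.0286, 0.2767]
orientation: [180.0, -0.1, -132.1]
force: [-0.0, 0.9, -1.6]
opening: 0.0118
gripper_force: 30.0
```

```bash
python3 -c "
from h import *
o=ctrl.get_obs();print(o['clock'],o['tool_pos'],o['orientation'],o['opening'],o['gripper_force'])
delta([.453,-.282,.275],-94.7)"
```

```text
6.9 [0.53049306 0.02863042 0.27674018] [ 1.79960738e+02 -7.61389617e-02 -1.32108547e+02] 0.011838289528264616 30.000348687171936
d [ 282.4 -150.8    2. ] rot [  0.06  -0.06 -37.41]
```

>>> apply_moves(
  deltas=[
    {"fingers": 0,"delta_pos": [20,-11,0],"angular": [0,0,-3]},
    {"fingers": 0,"delta_pos": [50,-27,0],"angular": [0,0,-7]},
    {"fingers": 0,"delta_pos": [82,-44,0],"angular": [0,0,-11]},
    {"fingers": 0,"delta_pos": [114,-61,0],"angular": [0,0,-15]},
    {"fingers": 0,"delta_pos": [146,-78,0],"angular": [0,0,-19]},
    {"fingers": 0,"delta_pos": [178,-95,0],"angular": [0,0,-23]},
    {"fingers": 0,"delta_pos": [210,-112,0],"angular": [0,0,-27]},
    {"fingers": 0,"delta_pos": [240,-128,0],"angular": [0,0,-31]},
    {"fingers": 0,"delta_pos": [265,-141,0],"angular": [0,0,-35]},
    {"fingers": 0,"delta_pos": [282,-151,2],"angular": [0,0,-37.4]},
  ],
)

```text
clock: 7.9
tool_pos: [0.4522, -0.2815, 0.2749]
orientation: [179.9, 0.0, -94.7]
force: [0.5, 0.5, -1.2]
opening: 0.012
gripper_force: 30.0
```

>>> apply_moves(
  deltas=[
    {"fingers": 0,"delta_pos": [0,0,30],"angular": [0,0,0]},
    {"fingers": 0,"delta_pos": [0,0,60],"angular": [0,0,0]},
    {"fingers": 0,"delta_pos": [0,0,85],"angular": [0,0,0]},
    {"fingers": 0,"delta_pos": [0,0,110],"angular": [0,0,0]},
    {"fingers": 0,"delta_pos": [0,0,120],"angular": [0,0,0]},
    {"fingers": 0,"delta_pos": [0,0,120],"angular": [0,0,0]},
    {"fingers": 0,"delta_pos": [0,0,120],"angular": [0,0,0]},
  ],
)

```text
clock: 8.6
tool_pos: [0.4537, -0.2802, 0.1563]
orientation: [-180.0, -0.0, -94.8]
force: [-0.8, -0.2, -1.6]
opening: 0.0118
gripper_force: 30.0
```

```bash
python3 -c "
from h import *
o=ctrl.get_obs();print(o['clock'],o['tool_pos'],o['orientation'],o['opening'],o['gripper_force'])
delta([.453,-.282,.0925],-94.7)
t=ctrl.snapshot('top')[:,:,::-1];s=ctrl.snapshot('scene')[:,:,::-1]
cv2.imwrite('pics/c4.png',np.hstack([cv2.resize(t[120:260,320:460],(400,400)),cv2.resize(s[140:260,70:190],(400,400))]))"
```

```text
8.6 [ 0.45365857 -0.28015356  0.15626176] [-1.79976224e+02 -2.96054081e-02 -9.47985076e+01] 0.01181390870472015 29.999891817569733
d [ 1.9  0.5 63.8] rot [-0.02 -0.03 -0.1 ]
```

View pics/c4.png

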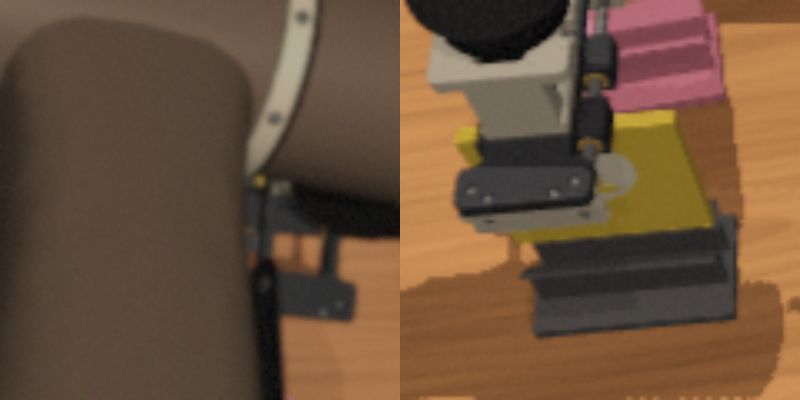

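The sign hangs directly over the block's mouth, its bottom edge in the right crop running from (515,240) to (715,225). The slot lies under it and it is aligned with the lips. Lowering slowly and watching the force.

>>> apply_moves(
  deltas=[
    {"fingers": 0,"delta_pos": [1,0,8],"angular": [0,0,0]},
    {"fingers": 0,"delta_pos": [2,0,16],"angular": [0,0,0]},
    {"fingers": 0,"delta_pos": [2,0,24],"angular": [0,0,0]},
    {"fingers": 0,"delta_pos": [2,0,30],"angular": [0,0,0]},
    {"fingers": 0,"delta_pos": [2,0,35],"angular": [0,0,0]},
    {"fingers": 0,"delta_pos": [2,0,40],"angular": [0,0,0]},
  ],
)

```text
clock: 9.3
tool_pos: [0.4529, -0.2819, 0.115]
orientation: [180.0, -0.0, -94.8]
force: [0.2, 0.0, -2.1]
opening: 0.0118
gripper_force: 30.0
```

>>> apply_moves(
  deltas=[
    {"fingers": 0,"delta_pos": [0,0,4],"angular": [0,0,0]},
    {"fingers": 0,"delta_pos": [0,0,8],"angular": [0,0,0]},
    {"fingers": 0,"delta_pos": [0,0,12],"angular": [0,0,0]},
    {"fingers": 0,"delta_pos": [0,0,16],"angular": [0,0,0]},
    {"fingers": 0,"delta_pos": [0,0,19],"angular": [0,0,0]},
    {"fingers": 0,"delta_pos": [0,0,20],"angular": [0,0,0]},
    {"fingers": 0,"delta_pos": [0,0,20],"angular": [0,0,0]},
  ],
)

```text
clock: 10.0
tool_pos: [0.4529, -0.2819, 0.0954]
orientation: [180.0, 0.0, -94.8]
force: [-0.2, -0.0, -0.8]
opening: 0.0115
gripper_force: 30.0
```

>>> apply_moves(
  deltas=[
    {"fingers": 0,"delta_pos": [0,0,1],"angular": [0,0,0]},
    {"fingers": 0,"delta_pos": [0,0,2],"angular": [0,0,0]},
    {"fingers": 0,"delta_pos": [0,0,3],"angular": [0,0,0]},
    {"fingers": 0,"delta_pos": [0,0,3],"angular": [0,0,0]},
    {"fingers": 0,"delta_pos": [0,0,3],"angular": [0,0,0]},
  ],
)

```text
clock: 10.5
tool_pos: [0.453, -0.2819, 0.0926]
orientation: [180.0, 0.0, -94.8]
force: [-0.5, 0.5, -2.1]
opening: 0.0116
gripper_force: 30.0
```

```bash
python3 -c "
from h import *
o=ctrl.get_obs();print(o['clock'],o['tool_pos'],o['force'])
s=ctrl.snapshot('scene')[:,:,::-1]
cv2.imwrite('pics/c5.png',cv2.resize(s[160:260,70:195],(750,600),interpolation=2))"
```

```text
10.5 [ 0.45295932 -0.28191095  0.09256911] [-0.48523796  0.50340136 -2.13262807]
```

View pics/c5.png

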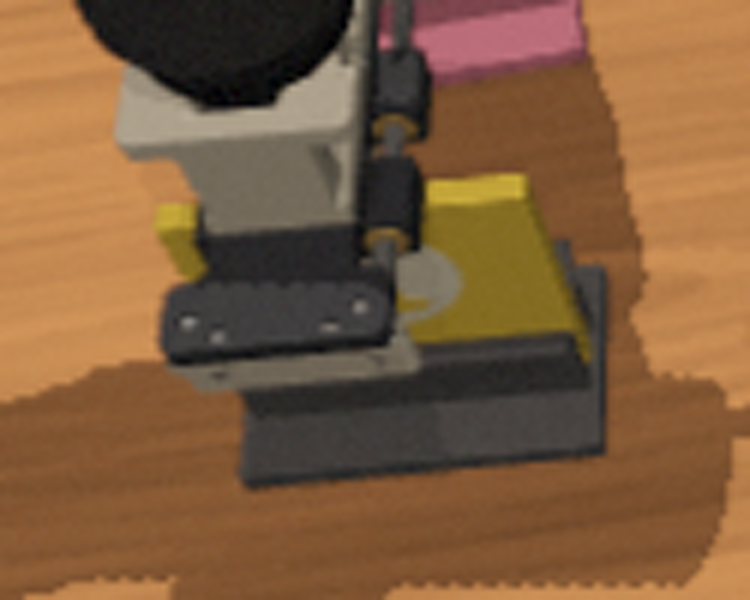

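The sign is in the slot: its lower part is behind the front lip at about (490,345). The force reading shows its weight is still on the gripper, so I'll go down the last millimetre or two until it touches the floor.

>>> apply_moves(
  deltas=[
    {"fingers": 0,"delta_pos": [0,0,0.5],"angular": [0,0,0]},
    {"fingers": 0,"delta_pos": [0,0,1],"angular": [0,0,0]},
    {"fingers": 0,"delta_pos": [0,0,1],"angular": [0,0,0]},
    {"fingers": 0,"delta_pos": [0,0,1],"angular": [0,0,0]},
  ],
)

```text
clock: 10.95
tool_pos: [0.4531, -0.2819, 0.0925]
orientation: [-180.0, -0.0, -94.8]
force: [-2.0, 3.7, 8.3]
opening: 0.0123
gripper_force: 30.0
```

Floor contact, with 8 N pushing up. Releasing and backing straight up.

>>> apply_moves(
  deltas=[
    {"fingers": 16,"delta_pos": [0,0,0],"angular": [0,0,0]},
    {"fingers": 25,"delta_pos": [0,0,0],"angular": [0,0,0]},
    {"fingers": 50,"delta_pos": [0,0,0],"angular": [0,0,0]},
    {"fingers": 70,"delta_pos": [0,0,0],"angular": [0,0,0]},
    {"fingers": 70,"delta_pos": [0,0,0],"angular": [0,0,0]},
    {"fingers": 70,"delta_pos": [0,0,0],"angular": [0,0,0]},
  ],
)

```text
clock: 11.55
tool_pos: [0.453, -0.2819, 0.0915]
orientation: [180.0, 0.0, -94.8]
force: [0.7, 0.8, 0.1]
opening: 0.0508
gripper_force: 0.0
```

>>> apply_moves(
  deltas=[
    {"fingers": 70,"delta_pos": [0,0,-15],"angular": [0,0,0]},
    {"fingers": 70,"delta_pos": [0,0,-35],"angular": [0,0,0]},
    {"fingers": 70,"delta_pos": [0,0,-60],"angular": [0,0,0]},
    {"fingers": 70,"delta_pos": [0,0,-90],"angular": [0,0,0]},
    {"fingers": 70,"delta_pos": [0,0,-130],"angular": [0,0,0]},
    {"fingers": 70,"delta_pos": [30,0,-160],"angular": [0,0,0]},
    {"fingers": 70,"delta_pos": [70,0,-170],"angular": [0,0,0]},
    {"fingers": 70,"delta_pos": [110,0,-170],"angular": [0,0,0]},
    {"fingers": 70,"delta_pos": [150,0,-170],"angular": [0,0,0]},
    {"fingers": 70,"delta_pos": [170,0,-170],"angular": [0,0,0]},
  ],
)

```text
clock: 12.55
tool_pos: [0.438, -0.4538, 0.261]
orientation: [180.0, -0.0, -94.9]
force: [-0.4, 0.8, 0.3]
opening: 0.0697
gripper_force: 0.0
```

```bash
python3 -c "
from h import *
o=ctrl.get_obs();print(o['clock'],o['tool_pos'],o['force'],o['opening'])
cv2.imwrite('pics/c6.png',ctrl.snapshot('scene')[:,:,::-1])"
```

```text
12.55 [ 0.43803698 -0.45384865  0.26104466] [-0.44365359  0.82094341  0.26859125] 0.06971302626612288
```

View pics/c6.png

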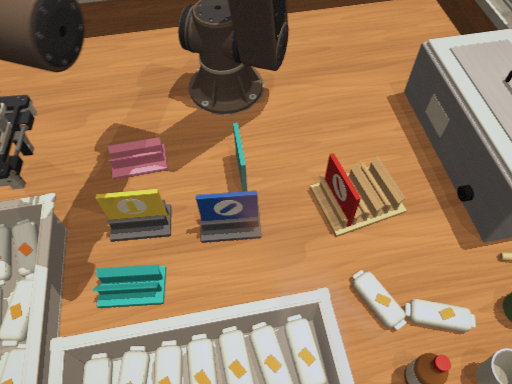

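The yellow sign stands in the black block at (133,207), about as high as the blue sign next to it. Red (341,190) and blue (228,210) have not moved, and the arm is clear. Handing in.

```bash
python3 -c "
from plant import ctrl
print(ctrl.close_job())"
```

```text
the job is handed in; nothing more can be done
None
```

I handed the job in after about 12.6 s: the last picture shows the yellow corn sign standing upright in the empty black block, the red and blue signs where they were, and the arm clear; no verdict came back.

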